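Half-aperture exposure: seat the filter drawer, hold the sprung shutter half open

ROBOT

A 6-joint arm with a two-finger parallel gripper is mounted at the origin on a cart in front of the work surface, level with it; the furniture and walls round the work are solid. World frame = base frame: x ahead of the robot, y to its left, z up, the work surface at z = 0. Lengths are in m, angles in rad, forces in N, time in s.
With the tool pointing down it reaches from about 0.35 to 0.975 m from the base axis. Payload 7.1 kg.
Tool frame: the origin (TCP) lies on the centre line of the jaws, within the pads' length; the fingertips stand 14 mm ahead of it and the grasp point (between the pads) lies 5 mm behind it (robot.nose_length is the distance from the TCP to the fingertips, in m); z points along the fingers, y is the line along which they close (so a half turn about z gives the same grasp; the last joint's range is limited). The gripper opens to 88 mm and grips with 3 to 60 N. Pads are 20 mm wide; open, the fingers measure 115 mm over their backs; the gripper's body (75 mm by 178 mm) begins 61 mm behind the grasp point.
Start: joints at [-1.231, 0.423, 1.63, -0, 1.089, -0.019], TCP at [0.219, -0.585, 0.237] pointing down, gripper open.
Joint ranges: [-3, 3], [-0.9, 2.11], [0.09, 2.58], [-1.31, 4.45], [0.11, 2.69], [-2.54, 2.54]. Speed limits (rad/s): [2.39, 2.39, 3.01, 3.14, 3.14, 3.14].

INTERFACE

Orientations are given as a unit quaternion [w, x, y, z].
In Python, from bench import robot gives the robot as it stands.
- The arm moves only by the shell command python3 jog.py 'ROWS' [OPENING]. ROWS is a JSON list of rows, 1 to 5 of them, each of 4 numbers: dx, dy, dz in shares of the most that a row can go, 1 being 62.5 mm, then a turn about the tool's z in fractions of the full range, 1 being 360 degrees; each row shifts and turns the commanded pose from where the row before left it, along the tool's axes as they then stand; what a row does not reach is not made up. A row lasts 1/8 s, in which the tool goes at most 0.0625 m and 0.188 rad, less where a joint would pass 70% of its speed; a pose out of reach is approached as far as the arm can. OPENING is the finger opening in m, set as the command begins (- or left out keeps the last). The fingers move at their own pace and stop on an object; the grip force is fixed at half the most. Time passes only in rows, so rows that do not move let the fingers close. It prints the time, the measured TCP pose, the force, the opening and the grip force at its end. Input that does not fit is refused with a message, and nothing moves.
- robot.read_state(): the state, without advancing time (a new reading comes with each control period).
- robot.get_image(name): name is "scene" or "top" or "wrist"; returns the picture (400x640x3 uint8, blue, green, red); there is no depth.
- robot.camera_info(name): a dict with "camera_matrix" (3x3 intrinsics, pixels), "rvec" (rotation vector, rad) and "tvec" (3), from world to camera coordinates, as OpenCV has them; the wrist camera has in their place "T_tool_cam" (4x4, takes a point from camera to tool coordinates, whose origin is the TCP and whose axes are the flange's). Camera axes: x right, y down, z forward; pixel columns grow to the right and rows downward; lengths in m; the calibration is good to about 2 mm. A picture is of the moment at which its call begins: read the wrist's pose just before it. camera_info takes no time and is no camera call.
- robot.finish_job(): hands the job in; it is judged then, once.
The state is a dict: "time": time; "qpos": joint angles; "qvel": joint speeds; "effort": joint torques, N m; "tool_pos": TCP position; "tcp_rot": TCP orientation; "contact_force": force on the tool from outside, world axes, zero at the start; "torque": the same for the moment, N m; "gripper_width": finger opening in m; "gripper_force": force on a finger pad.
Only numpy, scipy, OpenCV 4.12 (cv2) and the standard library are available. Lean on these libraries where they do the work, as an engineer would, in place of code of your own. Each camera call takes 0.05 s, during which the arm holds its last target. There are 200 camera calls.

TASK

Get the exposure box on the worktop ready and give the dish on it a half-aperture exposure: first push the open filter drawer fully home until it snaps in, then ease the spring-closed shutter knob along its slot to the middle of its travel (the long mark of the scale) without ever opening it past three quarters, and hold it there steadily with the gripper. The program finishes while the gripper is still holding the shutter half open, because it springs shut when let go; leave the dish and everything else on the worktop undisturbed.

Things in the scene. Friction and masses are not known exactly. Their poses are not given: they have to be found in the camera images.
- exposure_box: Low bench instrument, bolted down: grey housing, aluminium top plate, 152 deep (x) by 202 wide (y) by 72 mm high. Origin: centre of its underside, on the worktop. Its -x points out of the front (drawer side, roughly to the robot), +y to the left when facing along +x, z up. Front face at x = -78 mm. A flat read-out at the back left stands 4 mm high; three 6 mm pins, 6 mm high, surround the dish.
- filter_drawer (a joint): How far the filter drawer stands open, m: 0 = home, 0.075 = outer stop. It slides along the box's x axis; starts 0.03 to 0.06 open. About 1 N of friction; between about 11 and 5 mm open a spring plunger resists with up to 9 N, then snaps the drawer home to 0 and keeps it there. While it is more than about 2 mm out, an inner interlock blocks the shutter.
- drawer_pull (a point): Middle of the drawer's pull: a level steel bar 67 mm long (along the box's y), 11 mm thick, 39 mm above the worktop, 35 mm in front of the drawer's aluminium front plate (78 wide, z = 20 to 58 mm). With the drawer home it lies at (-119, -50, 39) mm in the box's frame; it moves by -x as the drawer opens.
- shutter (a joint): Shutter travel, m: 0 = shut (where its spring keeps it), 0.040 = fully open. The knob moves along the box's +y axis as it opens. The spring force rises from about 2 N when shut to 8 N at half travel (0.020) and 14 N fully open; let go, it springs shut.
- shutter_knob (a point): Centre of the shutter's grip: an upright round black knob 18 mm across, 16 mm high about this point, top 104 mm above the worktop; under it 10 mm of narrower neck and a carriage on the top plate (72 mm). Shut, it lies at (-45, 32, 94) mm in the box's frame. A pointer shows the travel on a white scale in front of the slot, marks every 10 mm; the long middle mark is half travel.
- petri_dish: Closed petri dish, whitish and translucent, 92 mm in diameter, 16 mm high, standing loose on the box's top plate over the 36 mm round aperture, centred at about (-12, -50, 72) mm in the box's frame. Origin: centre of its underside. Must stay there.
- amber_jar: Amber jar with black lid, 52 mm in diameter, 66 mm high, on the worktop; origin: centre of its underside. Bystander.
- dropper_bottle: Small dropper bottle, 35 mm in diameter, 70 mm high; origin: centre of its underside. Bystander.
- vial: Sample vial with white cap, 23 mm in diameter, 52 mm high; origin: centre of its underside. Bystander.
- slide_box: White carton of cover slips, 61x85x32 mm; origin: centre of its underside. Bystander.
- tweezers: Steel tweezers lying flat, 120 mm long along their y, 9 mm high; origin: middle of the underside. Bystander.
- weigh_boat: White weighing boat, 68x68x17 mm; origin: centre of its underside. Bystander.

How it is judged:
By the outcome, as a careful person would: the job done as asked, in the order asked, and still so for the second after the job is handed in, while the arm keeps its last pose, push and grip.
It also fails if it takes over 45 s, if anything falls off the work surface, if the arm or the gripper's body presses on something with over 40 N, if the wrist force passes 120 N, or if a joint passes its speed limit or range.

## Working session

There is one attempt and no reset: what is moved stays moved. The work goes in short steps, Python scripts to look and compute and a shell command to move; the robot and the scene stay as the last step left them, time stands still between calls to the robot, and variables do not carry over. Pictures are saved under pics/ and viewed, at most 10 in all, crops included, and the job is handed in when it is done.

```bash
ls; mkdir -p pics; python3 - <<'E'
from bench import robot
import cv2,numpy as np
for n in ("scene","top"):
    cv2.imwrite(f"pics/{n}0.png",robot.get_image(n)); i=robot.camera_info(n); print(n,{k:np.round(v,4).tolist() for k,v in i.items() if k in("camera_matrix","rvec","tvec")})
print(robot.camera_info("wrist")); print(robot.read_state())
E
```

```text
bench.py
jog.py
pics
scene {'camera_matrix': [[448.1371, 0.0, 311.7929], [0.0, 448.1371, 198.9925], [0.0, 0.0, 1.0]], 'rvec': [1.9844, -0.719, 0.4108], 'tvec': [-0.3911, 0.2184, 0.9449]}
top {'camera_matrix': [[489.9424, 0.0, 318.6341], [0.0, 489.9424, 192.7738], [0.0, 0.0, 1.0]], 'rvec': [1.7856, -2.2754, 0.4292], 'tvec': [0.1034, 0.4857, 1.5406]}
{'camera_matrix': array([[345.50574511,   0.        , 324.67026934],
       [  0.        , 345.50574511, 199.93980097],
       [  0.        ,   0.        ,   1.        ]]), 'T_tool_cam': array([[-9.57519892e-04, -9.66259903e-01, -2.57567238e-01,
         6.97416398e-02],
       [ 9.99999527e-01, -8.80740522e-04, -4.13465578e-04,
         9.85368488e-04],
       [ 1.72665306e-04, -2.57567512e-01,  9.66260289e-01,
        -1.47021663e-01],
       [ 0.00000000e+00,  0.00000000e+00,  0.00000000e+00,
         1.00000000e+00]])}
{'time': 0.1, 'qpos': array([-1.23100516e+00,  4.23752133e-01,  1.63062676e+00,  1.87044558e-05,
        1.08862209e+00, -1.89981301e-02]), 'qvel': array([ 1.42895436e-03, -9.38253831e-04, -2.61000112e-03,  8.84072534e-04,
        8.56050621e-05,  1.36165252e-03]), 'effort': array([-2.50178391e-04, -5.45614779e+01, -2.74325341e+01,  6.44705608e-02,
        1.88158936e-02, -4.91836886e-05]), 'tool_pos': array([ 0.21932599, -0.58471858,  0.23598192]), 'tcp_rot': array([-6.96446111e-04,  9.83952419e-01,  1.78429651e-01, -1.04284846e-04]), 'contact_force': array([ 0.47270565, -0.18021185,  0.22206052]), 'torque': array([ 0.02423824, -0.00016801,  0.04579784]), 'gripper_force': 0.0, 'gripper_width': 0.08783826690076242}
```

View pics/top0.png

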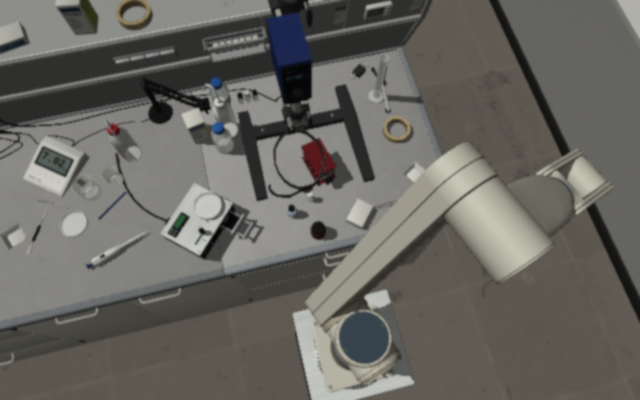

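View pics/scene0.png

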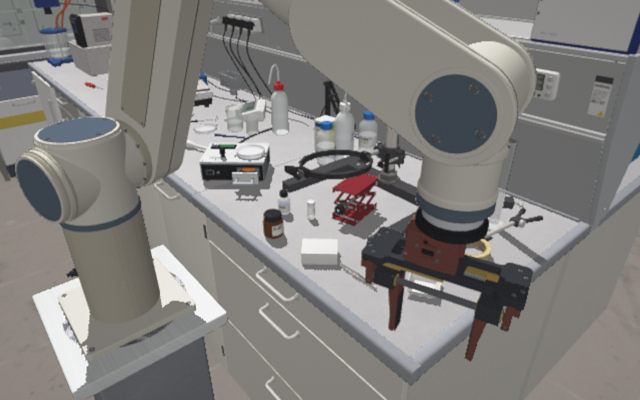

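The top view shows the box at about (198,220), the dish at (209,206), the pull at about (253,232) and the read-out at (178,222). The scene view shows the box at (235,160) and the pull at (245,180). I'll enlarge both.

```bash
python3 - <<'E'
import cv2,numpy as np
a=cv2.imread("pics/top0.png")[170:270,150:280]; b=cv2.imread("pics/scene0.png")[130:200,190:290]
a=cv2.resize(a,None,fx=5,fy=5,interpolation=cv2.INTER_CUBIC)
cv2.imwrite("pics/topc.png",a)
E
```

```text
(no output)
```

View pics/topc.png

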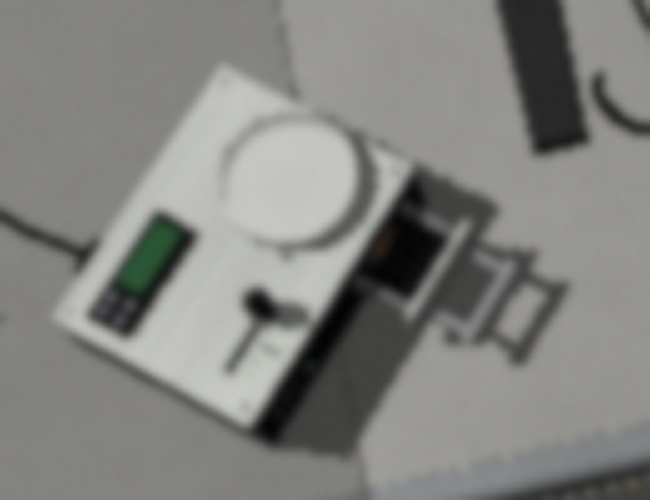

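The enlarged top view shows these crop positions:
- top plate corners at (224,66), (412,165), (255,432) and (52,317)
- dish at (292,178)
- knob at (260,303)
- pull bar from about (517,265) to (463,340), with its shadow to the right of it

```bash
cat > h.py <<'E'
from bench import robot
import cv2,numpy as np
def ray(n,uv,z,st=None):
    i=robot.camera_info(n);K=np.array(i["camera_matrix"])
    d=np.linalg.inv(K)@[uv[0],uv[1],1]
    if n=="wrist":
        from scipy.spatial.transform import Rotation as R
        q=st["tcp_rot"];Rt=R.from_quat([q[1],q[2],q[3],q[0]]).as_matrix();T=np.array(i["T_tool_cam"])
        c=Rt@T[:3,3]+st["tool_pos"];d=Rt@T[:3,:3]@d
    else:
        Rm=cv2.Rodrigues(np.array(i["rvec"]))[0];c=-Rm.T@np.array(i["tvec"]).ravel();d=Rm.T@d
    return c+d*(z-c[2])/d[2]
def fit(loc,w):
    loc=np.array(loc);w=np.array(w)[:,:2];a=loc-loc.mean(0);b=w-w.mean(0)
    th=np.arctan2((a[:,0]*b[:,1]-a[:,1]*b[:,0]).sum(),(a*b).sum())
    Rm=np.array([[np.cos(th),-np.sin(th)],[np.sin(th),np.cos(th)]]);t=w.mean(0)-Rm@loc.mean(0)
    print("th",th,"t",t,"resid mm",np.round((loc@Rm.T+t-w)*1000,1).tolist());return th,Rm,t
E
python3 - <<'E'
from h import *
c=lambda u,v:(u/5+150-.4,v/5+170-.4)
P=[ray("top",c(*p),.072) for p in [(224,66),(412,165),(255,432),(52,317)]]
th,R,t=fit([(.076,-.101),(-.076,-.101),(-.076,.101),(.076,.101)],P)
for nm,p,z in [("dish",(292,178),.088),("knob",(260,303),.104),("b1",(517,265),.045),("b2",(463,340),.045)]:
    w=ray("top",c(*p),z);print(nm,w,"box:",R.T@(w[:2]-t))
print("pull home",R@[-.119,-.05]+t,"knob",R@[-.045,.032]+t)
E
```

```text
th 0.8453025305641507 t [0.51099736 0.39381507] resid mm [[-0.0, 0.7], [-0.7, -2.3], [3.4, 2.0], [-2.7, -0.4]]
dish [0.54025514 0.34906509 0.088     ] box: [-0.01406799 -0.05158168]
knob [0.45488068 0.38031139 0.104     ] box: [-0.04733677  0.03302516]
b1 [0.46088553 0.21916592 0.045     ] box: [-0.16391703 -0.07838832]
b2 [0.41839435 0.26378329 0.045     ] box: [-0.15872867 -0.01699377]
pull home [0.46944886 0.27160737] knob [0.45719813 0.38137949]
```

The manual's scale: shifts go in shares of 62.5 mm and turns go in shares of 360 degrees. Converting my numbers, 0.042 m is 0.672, -0.036 m is -0.576.

```bash
python3 jog.py '[[0.48,-0.416,0,0],[0.672,-0.576,0,0],[0.672,-0.576,0,0],[0.672,-0.576,0,0],[0.672,-0.576,0,0]]' 0.0; python3 jog.py '[[0.672,-0.576,0,0],[0.672,-0.576,0,0],[0.672,-0.576,0,0],[0.272,-0.864,0,0],[0.272,-0.864,0,0]]'; python3 jog.py '[[0.272,-0.864,0,0],[0.272,-0.864,0,0],[0.272,-0.864,0,0],[0.272,-0.864,0,0],[0.272,-0.864,0,0]]'; python3 jog.py '[[0,0,0,-0.0191],[0,0,0,-0.0191],[0,0,0,-0.0191],[0,0,0,-0.0201],[0,0,0,0]]'
python3 - <<'E'
from h import *
from scipy.spatial.transform import Rotation as R
s=robot.read_state();cv2.imwrite("pics/w1.png",robot.get_image("wrist"))
q=s["tcp_rot"];M=R.from_quat([q[1],q[2],q[3],q[0]]).as_matrix();print("tool x yaw",np.arctan2(M[1,0],M[0,0]),s["tool_pos"],s["qpos"])
E
```

```text
time: 0.72
tool_pos: [0.3456, -0.3548, 0.2365]
tcp_rot: [-0.0, 0.984, 0.178, -0.0]
contact_force: [0.8, -0.3, -0.2]
gripper_width: 0.0412
gripper_force: 0.0
time: 1.35
tool_pos: [0.4189, -0.0963, 0.2365]
tcp_rot: [-0.0, 0.984, 0.178, -0.0]
contact_force: [0.3, 0.2, -0.3]
gripper_width: 0.0005
gripper_force: 0.0
time: 1.98
tool_pos: [0.4034, 0.1864, 0.2367]
tcp_rot: [0.0, 0.984, 0.179, 0.0]
contact_force: [1.0, 0.3, 1.0]
gripper_width: 0.0008
gripper_force: 0.0
time: 2.6
tool_pos: [0.4037, 0.1845, 0.2365]
tcp_rot: [-0.0, 0.912, 0.409, -0.0]
contact_force: [0.6, -0.1, -0.2]
gripper_width: 0.0004
gripper_force: 0.0
tool x yaw 0.8437426627428394 [0.40368129 0.18454918 0.23645869] [4.01970454e-01 1.54135665e-01 2.01375519e+00 2.39917755e-05
 9.74275365e-01 1.12901070e+00]
```

View pics/w1.png

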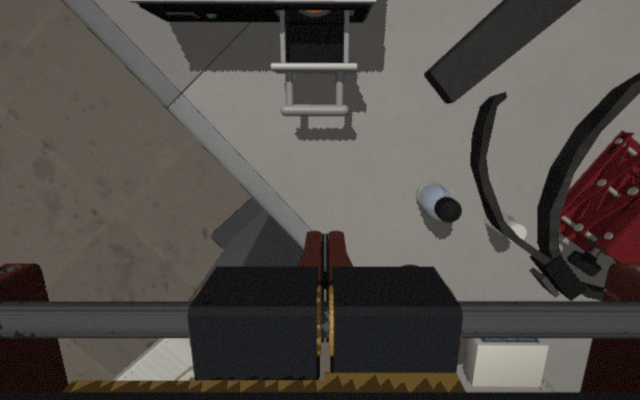

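The wrist view shows the pull bar from (283,110) to (347,110) and the front plate's top edge at row 67, columns 272 to 357. The bottle is well clear at (440,205).

```bash
python3 - <<'E'
from h import *
s=robot.read_state();th=.8453;Rm=np.array([[np.cos(th),-np.sin(th)],[np.sin(th),np.cos(th)]]);t=np.array([.5110,.3938])
for p,z in [((283,110),.0425),((347,110),.0425),((272,66),.058),((357,66),.058)]:
    w=ray("wrist",p,z,s);print(w,Rm.T@(w[:2]-t))
print("tcp box",Rm.T@(s["tool_pos"][:2]-t))
E
```

```text
[0.41933775 0.26089095 0.0425    ] [-0.16025712 -0.01960711]
[0.46491133 0.22014693 0.0425    ] [-0.1605022  -0.08073783]
[0.43945711 0.29350654 0.058     ] [-0.12250578 -0.01301915]
[0.49545284 0.24344357 0.058     ] [-0.12280785 -0.0881306 ]
tcp box [-0.22770951 -0.05861739]
```

```bash
python3 jog.py '[[0,-0.136,0.48,0],[0,0,0.8,0],[0,0,0.8,0],[0,0,0.64,0],[0,0,0.48,0]]'; python3 jog.py '[[0.32,0,0,0],[0.32,0,0,0],[0.16,0,0,0],[0.16,0,0,0],[0.16,0,0,0]]';  python3 jog.py '[[0.096,0,0,0],[0.096,0,0,0],[0,0,0,0]]'
```

```text
time: 3.28
tool_pos: [0.3971, 0.19, 0.035]
tcp_rot: [-0.0, 0.913, 0.409, -0.001]
contact_force: [-0.2, 0.2, 0.5]
gripper_width: 0.0006
gripper_force: 0.0
time: 3.9
tool_pos: [0.4438, 0.2425, 0.0366]
tcp_rot: [0.0, 0.912, 0.41, -0.0]
contact_force: [-0.5, -1.5, -0.5]
gripper_width: 0.0007
gripper_force: 0.7
time: 4.28
tool_pos: [0.4525, 0.252, 0.0368]
tcp_rot: [-0.0, 0.912, 0.41, 0.0]
contact_force: [0.8, 0.0, -0.3]
gripper_width: 0.0005
gripper_force: 0.0
```

Scaled: 0.002 m is 0.032, 0.001 m is 0.016.

```bash
for i in 1; do :; done; python3 jog.py '[[0.032,0,0,0],[0.032,0,0,0],[0.016,0,0,0],[0,0,0,0]]'; python3 jog.py '[[0.032,0,0,0],[0.032,0,0,0],[0,0,0,0]]'; python3 jog.py '[[0.016,0,0,0],[0.016,0,0,0],[0,0,0,0]]'
```

```text
time: 4.78
tool_pos: [0.4539, 0.254, 0.0365]
tcp_rot: [0.0, 0.912, 0.41, -0.002]
contact_force: [-2.9, -7.6, 5.2]
gripper_width: 0.0006
gripper_force: 3.6
time: 5.15
tool_pos: [0.455, 0.2557, 0.0363]
tcp_rot: [0.001, 0.912, 0.41, -0.004]
contact_force: [-5.6, -9.6, 7.1]
gripper_width: 0.0007
gripper_force: 5.6
time: 5.52
tool_pos: [0.4589, 0.2596, 0.0365]
tcp_rot: [-0.0, 0.912, 0.41, -0.0]
contact_force: [-0.6, 0.4, -0.5]
gripper_width: 0.0004
gripper_force: 0.4
```

Scaled: 0.002 m is 0.032, 0.001 m is 0.016.

```bash
python3 jog.py '[[0.032,0,0,0],[0.016,0,0,0],[0,0,0,0]]'; python3 jog.py '[[-0.32,0,0,0],[-0.64,0,0,0],[-0.64,0,-0.32,0],[0,0,-0.96,0],[0,0,-0.96,0]]' 0.05; python3 jog.py '[[0,0,-0.64,0],[0,-0.48,0,0],[0,0,0,0]]'
python3 - <<'E'
from h import *
s=robot.read_state();cv2.imwrite("pics/w2.png",robot.get_image("wrist"));print(s["tool_pos"])
E
```

```text
time: 5.9
tool_pos: [0.4601, 0.2609, 0.0365]
tcp_rot: [0.0, 0.912, 0.41, -0.002]
contact_force: [-3.8, -7.0, 4.7]
gripper_width: 0.0003
gripper_force: 3.9
time: 6.52
tool_pos: [0.395, 0.1872, 0.1783]
tcp_rot: [-0.0, 0.912, 0.41, 0.0]
contact_force: [1.7, 0.8, 0.4]
gripper_width: 0.0473
gripper_force: 0.0
time: 6.9
tool_pos: [0.3724, 0.2081, 0.2175]
tcp_rot: [-0.0, 0.912, 0.411, 0.001]
contact_force: [-1.1, 0.4, -0.2]
gripper_width: 0.0498
gripper_force: 0.0
[0.37239752 0.20808794 0.21753744]
```

View pics/w2.png

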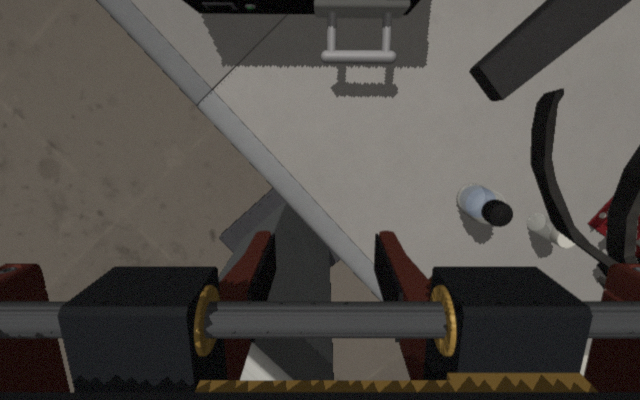

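The drawer looks closed. The bar is at (322–395, 56) and the plate is close to the housing. Next I'll check this numerically and move in for a view of the knob.

Scaled: 0.05 m is 0.8, 0.04 m is 0.64.

```bash
python3 - <<'E'
from h import *
s=robot.read_state();th=.8453;Rm=np.array([[np.cos(th),-np.sin(th)],[np.sin(th),np.cos(th)]]);t=np.array([.5110,.3938])
for p in [(324,56),(393,56)]: print(Rm.T@(ray("wrist",p,.0425,s)[:2]-t))
print("tcp",Rm.T@(s["tool_pos"][:2]-t))
E
python3 jog.py '[[0.64,-0.48,-0.32,0],[0.8,-0.48,-0.32,0],[0.32,0,0,0],[0,0,0,0]]'
python3 - <<'E'
from h import *
s=robot.read_state();cv2.imwrite("pics/w3.png",robot.get_image("wrist"));print(s["tool_pos"])
E
```

```text
[-0.11797994 -0.02011038]
[-0.11795379 -0.07997238]
tcp [-0.23103825 -0.02005927]
time: 7.45
tool_pos: [0.4016, 0.3299, 0.256]
tcp_rot: [0.0, 0.912, 0.41, -0.0]
contact_force: [-1.1, 0.2, -0.3]
gripper_width: 0.05
gripper_force: 0.0
[0.40156924 0.32989531 0.25595515]
```

View pics/w3.png

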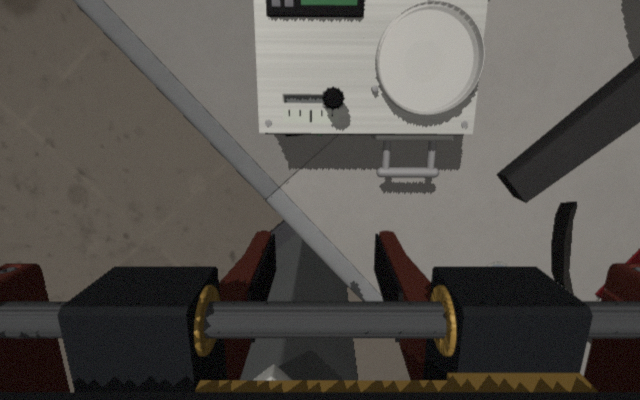

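The drawer is home, with the bar at box x = -0.118. The knob top is at (333,97), the long mark at (311,116), the dish at (430,60) and a pin at (376,91).

```bash
python3 - <<'E'
from h import *
s=robot.read_state();th=.8453;Rm=np.array([[np.cos(th),-np.sin(th)],[np.sin(th),np.cos(th)]]);t=np.array([.5110,.3938])
for n,p,z in [("knob",(333,97),.104),("long",(310.5,116),.072),("m1",(300.5,113),.072),("m3",(321,113),.072),("pin",(376,91),.078),("dish",(430,58),.088),("cFL",(260,133),.072),("cFR",(473,133),.072)]: print(n,Rm.T@(ray("wrist",p,z,s)[:2]-t))
w=Rm.T@(s["tool_pos"][:2]-t);print("tcp",w)
E
```

```text
knob [-0.04411544  0.03182992]
long [-0.06015886  0.05192809]
m1 [-0.05744162  0.06117382]
m3 [-0.0574658   0.04215404]
pin [-0.03830237 -0.0072969 ]
dish [-0.01204759 -0.05072003]
cFL [-0.07565609  0.09966007]
cFR [-0.07591022 -0.10087655]
tcp [-0.12184592  0.03935812]
```

Scaled: 0.05 m is 0.8, 0.04 m is 0.64.

```bash
python3 jog.py '[[0.6,0.12,0,0],[0.64,0,0,0],[0,0,0.8,0],[0,0,0.64,0],[0,0,0,0]]' 0.04; python3 jog.py '[[0,0,0.64,0],[0,0,0.288,0],[0,0,0.16,0],[0,0,0,0]]'
python3 - <<'E'
from h import *
s=robot.read_state();th=.8453;Rm=np.array([[np.cos(th),-np.sin(th)],[np.sin(th),np.cos(th)]]);t=np.array([.5110,.3938])
print("tcp",Rm.T@(s["tool_pos"][:2]-t),s["tool_pos"][2])
E
```

```text
time: 8.12
tool_pos: [0.4556, 0.3793, 0.1633]
tcp_rot: [0.001, 0.912, 0.409, -0.004]
contact_force: [0.3, 0.5, 0.7]
gripper_width: 0.0398
gripper_force: 0.0
time: 8.62
tool_pos: [0.4579, 0.3822, 0.0991]
tcp_rot: [-0.0, 0.912, 0.41, 0.0]
contact_force: [1.1, 0.2, -0.0]
gripper_width: 0.0401
gripper_force: 0.0
tcp [-0.0439112   0.03206518] 0.09905117994970582
```

Aligned on the knob, so I'll close on it.

```bash
python3 jog.py '[[0,0,0,0],[0,0,0,0],[0,0,0,0],[0,0,0,0],[0,0,0,0]]' 0.0
python3 - <<'E'
from h import *
s=robot.read_state();th=.8453;Rm=np.array([[np.cos(th),-np.sin(th)],[np.sin(th),np.cos(th)]]);t=np.array([.5110,.3938])
print("tcp",Rm.T@(s["tool_pos"][:2]-t),s["tool_pos"][2])
E
```

```text
time: 9.25
tool_pos: [0.4578, 0.3828, 0.0993]
tcp_rot: [-0.0, 0.912, 0.41, 0.0]
contact_force: [-3.4, 1.3, 6.3]
gripper_width: 0.0172
gripper_force: 30.0
tcp [-0.04358077  0.03252383] 0.09934425822864915
```

Scaled: -0.002 m is -0.032.

```bash
python3 jog.py '[[0,-0.032,0,0],[0,-0.032,0,0],[0,-0.032,0,0],[0,-0.032,0,0],[0,0,0,0]]'; python3 jog.py '[[0,-0.048,0,0],[0,-0.048,0,0],[0,-0.032,0,0],[0,-0.032,0,0],[0,0,0,0]]'
cat > m.py <<'E'
from h import *
s=robot.read_state();th=.8453;Rm=np.array([[np.cos(th),-np.sin(th)],[np.sin(th),np.cos(th)]]);t=np.array([.5110,.3938])
print("tcp",Rm.T@(s["tool_pos"][:2]-t),s["tool_pos"][2],"F box",Rm.T@s["contact_force"][:2])
E
python3 m.py
```

```text
time: 9.88
tool_pos: [0.4527, 0.3873, 0.0993]
tcp_rot: [0.0, 0.912, 0.41, 0.001]
contact_force: [2.2, -4.2, 5.8]
gripper_width: 0.017
gripper_force: 30.0
time: 10.5
tool_pos: [0.4456, 0.3937, 0.0993]
tcp_rot: [0.001, 0.912, 0.41, 0.001]
contact_force: [4.0, -4.7, 4.5]
gripper_width: 0.017
gripper_force: 30.0
tcp [-0.04348751  0.04882574] 0.09934368029328464 F box [-0.80523507 -6.11869908]
```

Scaled: -0.002 m is -0.032, -0.0013 m is -0.0208.

```bash
python3 jog.py '[[0,-0.032,0,0],[0,-0.0208,0,0],[0,0,0,0],[0,0,0,0]]'; python3 m.py
python3 - <<'E'
from h import *
a=robot.get_image("wrist");b=robot.get_image("scene");c=robot.get_image("top");robot
print(np.linalg.norm(0))
b=cv2.resize(b[120:200,185:285],(500,400),interpolation=cv2.INTER_CUBIC)
cv2.imwrite("pics/w4.png",a);cv2.imwrite("pics/s4.png",b);cv2.imwrite("pics/t4.png",c)
E
```

```text
time: 11.0
tool_pos: [0.4434, 0.3957, 0.0993]
tcp_rot: [0.001, 0.912, 0.41, 0.001]
contact_force: [5.4, -5.6, 5.6]
gripper_width: 0.017
gripper_force: 30.0
tcp [-0.04345602  0.05185724] 0.0993221123959489 F box [-0.65145034 -7.76998361]
0.0
```

View pics/w4.png

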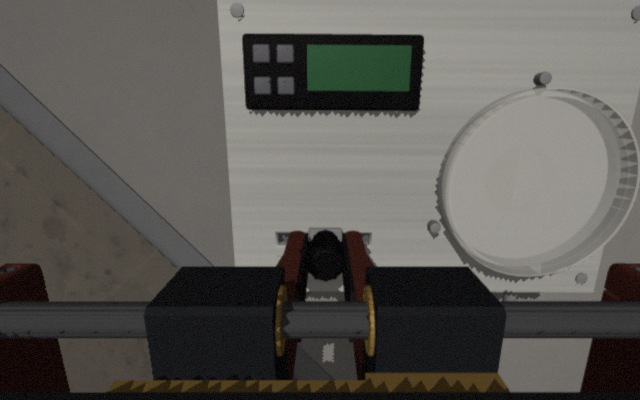

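View pics/s4.png

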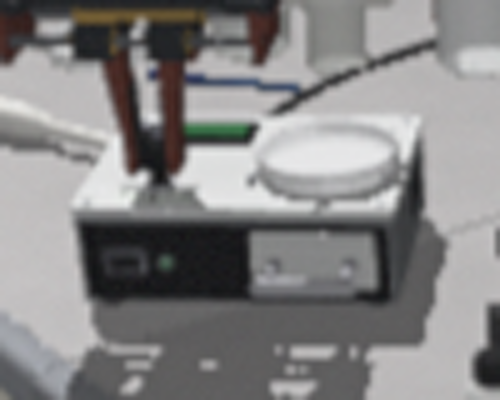

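The wrist view shows the knob centred between the pads at about (325,257), with slot ends at columns 277 and 371. The scene view shows the drawer flush and the dish in place. One last numeric check:

```bash
cat >> m.py <<'E'
for n,p,z in [("knob",(325,257),.104),("slotL",(277,238),.073),("slotR",(371,238),.073)]: print(n,Rm.T@(ray("wrist",p,z,s)[:2]-t))
E
python3 m.py
```

```text
tcp [-0.04342781  0.0518419 ] 0.09934414066790631 F box [-0.5991947  -7.50886305]
knob [-0.03837697  0.05116256]
slotL [-0.0412757   0.07673324]
slotR [-0.04137389  0.02644293]
```

```bash
python3 jog.py '[[0,0,0,0],[0,0,0,0],[0,0,0,0],[0,0,0,0]]' && python3 m.py | head -1 && python3 -c "
from bench import robot
print(robot.finish_job())"
```

```text
time: 11.65
tool_pos: [0.4434, 0.3957, 0.0993]
tcp_rot: [0.001, 0.912, 0.41, 0.001]
contact_force: [5.0, -5.7, 4.3]
gripper_width: 0.017
gripper_force: 30.0
tcp [-0.04344648  0.05183623] 0.09933391451262977 F box [-0.94315175 -7.48809699]
the job is handed in; nothing more can be done
None
```

I pushed the drawer home until it snapped in, then eased the shutter to half travel (about 19.5 mm by measurement, never opened further), and handed the job in at about 12 s with the gripper still holding it; the dish and bystanders weren't touched.

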